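Catch the falling parts-box lid and let it down

ROBOT

A 7-joint arm with a two-finger parallel gripper is mounted at the origin on a cart in front of the work surface, level with it; the furniture and walls round the work are solid. World frame = base frame: x ahead of the robot, y to its left, z up, the work surface at z = 0. Lengths are in m, angles in rad, forces in N, time in s.
With the tool pointing down it reaches from about 0.425 to 0.875 m from the base axis. Payload 4.7 kg.
Tool frame: the origin (TCP) lies on the centre line of the jaws, within the pads' length; the fingertips stand 25 mm ahead of it and the grasp point (between the pads) lies 6 mm ahead of it; z points along the fingers, y is the line along which they close (so a half turn about z gives the same grasp; the last joint's range is limited). The gripper opens to 85 mm and grips with 20 to 120 N. Pads are 22 mm wide; open, the fingers measure 114 mm over their backs; the gripper's body (76 mm by 85 mm) begins 54 mm behind the grasp point. The pads swing forward as they close: fully open they stand 13 mm farther back than shut.
Start: joints at [-1.333, 0.321, -0.07, 1.45, 0.023, 1.371, -0.057], TCP at [0.144, 0.634, 0.226] pointing down, gripper open.
Joint ranges: [-2.86, 2.86], [-0.3, 2.09], [-1.38, 1.24], [0.06, 2.45], [-1.56, 4.7], [0.09, 2.05], [-2.69, 2.69]. Speed limits (rad/s): [2.57, 2.57, 3.14, 3.14, 3.14, 3.14, 3.14].

INTERFACE

Orientations are given as a unit quaternion [w, x, y, z].
In Python, from workcell import env gives the robot as it stands. The module is installed in compiled form; this text tells all that it offers.
- The arm moves only by the tool carry_out, never from a script. Its argument "moves" is text: rows parted by semicolons, each of 7 numbers parted by spaces: the closure, from 0 (fully open) to 1 (shut), then the shift along the tool's x, y, z in mm, then the turn, a rotation vector about the tool's x, y, z in rad. In form: gripper dx dy dz rx ry rz; .... A call has 1 to 8 rows; each row shifts and turns the commanded pose from where the row before left it, along the tool's axes as they then stand; what a row does not reach is not made up. A row lasts 1/12 s, in which the tool goes at most 41.7 mm and 7.16 degrees, less where a joint would pass 70% of its speed; a pose out of reach is approached as far as the arm can. A call is refused whole if a number of a shift passes 41.7 or a number of a turn 0.125, either way. A call with a gripper value outside its range is refused whole. The fingers move at their own pace and stop on an object; "squeeze" is the grip in N (left out, the last holds). Time passes only in rows, so rows that do not move let the fingers close. It gives the time, the measured TCP pose, the force, the opening and the grip force at its end, in the units of the state.
- env.observe(): the state, without advancing time (a new reading comes with each control period).
- env.capture(name): name is "scene" or "top" or "wrist"; returns a dict with "frame" (384x512x3 uint8, red, green, blue), "mtx" (3x3 intrinsics, pixels), "rvec" (rotation vector, rad) and "tvec" (3), from world to camera coordinates, as OpenCV has them; the wrist camera has in their place "tool_from_camera" (4x4, takes a point from camera to tool coordinates, whose origin is the TCP and whose axes are the flange's). Camera axes: x right, y down, z forward; pixel columns grow to the right and rows downward; lengths in m; the calibration is good to about 2 mm. A picture is of the moment at which its call begins: read the wrist's pose just before it. There is no depth.
- env.hand_in(): hands the job in; it is judged then, once.
The state is a dict: "t": time; "q": joint angles; "joint_vel": joint speeds; "joint_torque": joint torques, N m; "eef_pos": TCP position; "ee_rot": TCP orientation; "contact_force": force on the tool from outside, world axes, zero at the start; "moment": the same for the moment, N m; "finger_gap": finger opening in m; "finger_force": force on a finger pad.
Only numpy, scipy, OpenCV 4.12 (cv2) and the standard library are available. Lean on these libraries where they do the work, as an engineer would, in place of code of your own. Each camera call takes 0.05 s, during which the arm holds its last target. There are 200 camera calls.

TASK

The lid of the steel parts box stands open, nearly upright: tip it forward with your fingertips until it falls by itself, and catch its front lip on the back of your finger before it drops shut. Then lower it gently on the finger until it is fully closed, without a bang, and take the hand away. Do not grip the lid at any time, and leave the hardware in the box and the things standing round it alone.

Things in the scene. Friction and masses are not known exactly. Their poses are not given: they have to be found in the camera images.
- parts_box: Grey-green steel parts box with an open lid, fixed on the bench before the robot, its front turned to the robot's left; 189 deep (x) x 304 wide (y) x 102 mm high when shut. Origin: centre of its underside; x to its back (hinge), y to the left of one facing its front. Walls 85 mm high; outer face of the front wall at x = -83 mm; two dividers run front to back inside. Lid 0.45 to 0.58 kg: 2 to 3 N up at the lip carries it.
- parts_box_lid (a joint): Lid angle, rad: 0 shut, 1.57 upright, starts 1.43 to 1.52; stop at 1.83. Stiff old grease holds it where it is left from 1.3 to 1.53; below about 1.28 it falls shut by itself, slowed by the grease: let go at 1.2 it reaches 0.5 in about 2 to 3 s and slams within 1 s more, at 0.65 to 0.9 rad/s. 2 mm sheet with a 15 mm rim folded down all round; the rim's lower edge is level with the hinge.
- lid_lip (a point): Middle of the front edge, underside, of the lid's finger lip: a tongue 2 mm thick and 50 mm wide, 8 mm out from the lower edge of the lid's front rim, 186 mm from the hinge line. Shut: 87 mm above the bench, jutting 11 mm beyond the box's front wall, nothing under it. The sheet's outer front corner, to pull on from behind, is 8 mm nearer the hinge and 15 mm to the outside of the lip's plane.
- hinge (a point): Middle of the hinge line (along the box's y), 91.5 mm behind the box's centre, 86 mm above the bench. Wall cabinets hang 0.55 m above the rear of the bench (x over about 0.62 m) to the right of the box: swing in with the arm drawn back.
- bolt_1: M10 bolt, 34 mm tall, standing on its head in the compartment farthest from the robot, loose. Origin: centre of its underside.
- bolt_2: Second such bolt beside it.
- nut_1: M12 nut, 21 mm wide, 10 mm thick, lying in the middle compartment, loose. Origin: centre of its underside.
- nut_2: Second such nut in the middle compartment.
- stub: Brass rod stub, 18 mm thick, 62 mm tall, standing in the compartment nearest the robot, loose. Origin: centre of its foot.
- elbow: Black pipe elbow, 50 x 50 x 28 mm, in the compartment nearest the robot, loose. Origin: centre of its underside.
- wrench: Combination wrench, 163 x 25 x 8 mm, lying loose on the bench in front of the box, nearer the robot. Origin: centre of its underside.
- marker: Black and red felt marker, 126 x 17 mm, lying loose in front of the box, nearer the wall. Origin: centre of its underside.
- tin: Round flat tin, 67 mm wide, 31 mm high, standing loose behind the box. Origin: centre of its underside.
- jar: Clear jar with a black cap, 63 mm wide, 94 mm high, standing loose behind the box. Origin: centre of its underside.

How it is judged:
On the way, in this order (a step that is already met when the one before it is completed fails the run):
1. the lid is tipped forward past its balance (below 1.25 rad) (value of joint parts_box_lid below 1.25 rad).
2. the falling lid is caught: between 0.1 and 0.6 rad it rests on the fingers (over 0.3 N) and sinks no faster than 0.4 rad/s, for 0.1 s (value of joint parts_box_lid between 0.1 and 0.6 rad and velocity of joint parts_box_lid above -0.4 rad/s and contact force between the fingers and parts_box above 0.3 N), for 0.1 s.
At the end, for the whole second after the job is handed in: The lid is shut (within 0.02 rad of its seat, 4 mm at the lip) and every loose thing in and round the box lies within 20 mm of where it was (value of joint parts_box_lid below 0.02 rad and distance of each of bolt_1, bolt_2, nut_1, nut_2, stub, elbow, wrench, marker, tin, jar from where it was at the start of the episode below 0.02 m); the robot touches nothing.
It fails at once if the lid bangs down: between 0.3 and 0.04 rad it falls faster than 0.45 rad/s (84 mm/s at the lip) (value of joint parts_box_lid between 0.04 and 0.3 rad and velocity of joint parts_box_lid below -0.45 rad/s).
It fails at once if the lid or box is gripped or forced: over 25 N between fingers and box (contact force between the fingers and parts_box above 25 N).
It fails at once if a loose thing in or round the box is moved by 20 mm or lifted (distance of any of bolt_1, bolt_2, nut_1, nut_2, stub, elbow, wrench, marker, tin, jar from where it was at the start of the episode above 0.02 m).
It also fails if it takes over 48 s, if anything falls off the work surface, if the arm or the gripper's body presses on something with over 40 N, if the wrist force passes 120 N, or if a joint passes its speed limit or range.

## Working session

There is one attempt and no reset: what is moved stays moved. The work goes in short steps, Python scripts to look and compute and a tool call to move; the robot and the scene stay as the last step left them, time stands still between calls to the robot, and variables do not carry over. Pictures are saved under pics/ and viewed, at most 10 in all, crops included, and the job is handed in when it is done.

Besides the shell and the picture viewer there is one more tool, called after ">>>" by a JSON object that holds its "op" and its "data", one argument or row to a line. carry_out: Moves the arm, as the interface text tells. Its arguments: {"type":"object","properties":{"moves":{"type":"string"},"squeeze":{"type":"number"}},"required":["moves"]}

```bash
mkdir -p pics; cat > h.py <<'E'
import numpy as np, cv2
from scipy.spatial.transform import Rotation as R
from workcell import env
def P(c):
    Rm=cv2.Rodrigues(np.array(c["rvec"],float))[0]; t=np.array(c["tvec"],float).ravel(); return Rm,t
def ray(c,u,v):
    Rm,t=P(c); d=Rm.T@np.linalg.inv(c["mtx"])@np.array([u,v,1.]); return -Rm.T@t,d
def onz(c,u,v,z):
    o,d=ray(c,u,v); return o+d*(z-o[2])/d[2]
def proj(c,p):
    return cv2.projectPoints(np.array(p,float).reshape(-1,3),np.array(c["rvec"],float),np.array(c["tvec"],float),np.array(c["mtx"],float),None)[0].reshape(-1,2)
E
python3 - <<'E'
from h import *
import pickle
s=env.observe(); print({k:np.round(v,3).tolist() for k,v in s.items()})
for n in("scene","top"):
    c=env.capture(n); pickle.dump(c,open(n+".pkl","wb")); cv2.imwrite(f"pics/{n}0.png",cv2.resize(c["frame"][:,:,::-1],(800,600),interpolation=cv2.INTER_CUBIC))
    print(n,ray(c,256,192))
E
```

```text
{'t': 0.0, 'q': [-1.333, 0.322, -0.07, 1.452, 0.023, 1.371, -0.057], 'joint_vel': [-0.001, -0.0, 0.002, -0.001, 0.0, -0.002, -0.0], 'joint_torque': [0.001, -49.357, -0.382, -31.435, 0.013, 0.011, 0.0], 'eef_pos': [0.144, 0.633, 0.225], 'ee_rot': [-0.0, 0.112, 0.994, -0.001], 'contact_force': [-0.478, 0.086, -0.38], 'moment': [-0.007, 0.017, -0.019], 'finger_force': 0.0, 'finger_gap': 0.086}
scene (array([0.12904047, 0.57090246, 0.75564853]), array([ 0.47217077, -0.42020118, -0.77508842]))
top (array([0.4948448 , 0.20698183, 0.94290317]), array([ 0.0682497 , -0.0027596 , -0.99767411]))
```

View pics/scene0.png

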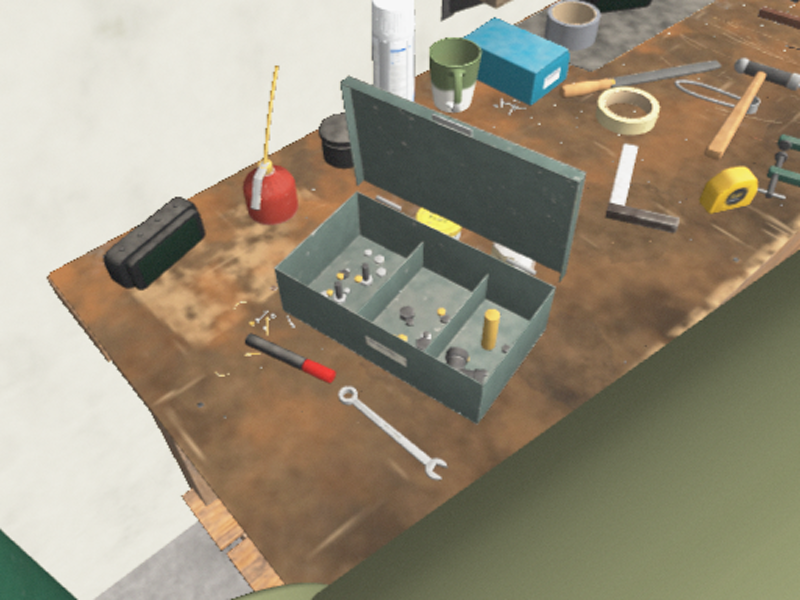

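View pics/top0.png

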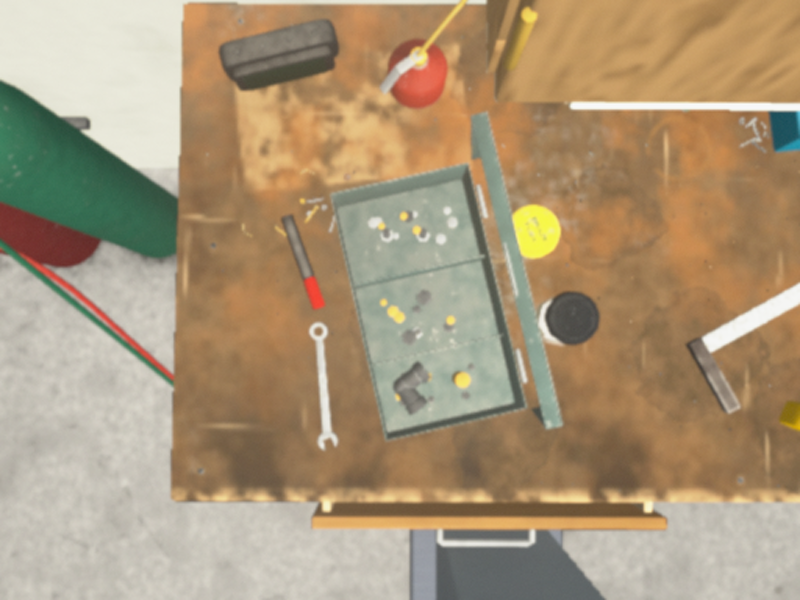

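The scene view shows the box open, front to +y, the lid standing, the marker and wrench in front and the jar and tin behind. In the top view the wall corners are near (333,195), (467,165), (387,438) and (524,407) in the 800 px view. The lid's top edge runs (480,114) to (553,427).

```bash
python3 - <<'E'
from h import *
import pickle
t=pickle.load(open("top.pkl","rb"));s=pickle.load(open("scene.pkl","rb"));k=512/800
c=np.array([onz(t,u*k,v*k,.085) for u,v in((333,195),(467,165),(524,407),(387,438))])
print("corners FL,BL,BR,FR\n",c.round(4)); print([np.linalg.norm(c[i]-c[i-1]).round(4) for i in range(4)])
by=(c[0]-c[3]+c[1]-c[2])[:2];by/=np.linalg.norm(by); bx=np.array([by[1],-by[0]])
print("by",by,"bx",bx)
fm=(c[0]+c[3])[:2]/2; O=fm+bx*.083; print("origin",O,"alt",(c[1]+c[2])[:2]/2)
W=lambda x,y,z:np.r_[O+bx*x+by*y,z]
# check fit: project walls
print("scene proj front wall top",(proj(s,[W(-.083,.152,.085),W(-.083,-.152,.085),W(.09,-.152,.085),W(.09,.152,.085)])/k).round())
for th in(1.43,1.47,1.52):
    h=.0915;f=lambda r,n,y:W(h-r*np.cos(th)+n*np.sin(th),y,.086+r*np.sin(th)+n*np.cos(th))
    pts=[f(.178,.015,.152),f(.178,.015,-.152),f(.178,0,.152),f(.178,0,-.152),f(.186,0,.025),f(.186,0,-.025)]
    print(th,"top",(proj(t,pts)/k).round().tolist(),"scene",(proj(s,pts)/k).round().tolist()); print(np.mean(pts[:2],0).round(3),np.mean(pts[4:],0).round(3))
print("lip shut",W(.0915-.186,0,.087),"front wall",W(-.083,0,.085))
for n,u,v in(("wrench ring",318,330),("wrench end",327,443),("marker a",288,217),("marker b",318,305)):
    p=onz(t,u*k,v*k,.01); print(n,p.round(3),"box frame",((p[:2]-O)@bx).round(3),((p[:2]-O)@by).round(3))
for n,u,v,z in(("tin",535,232,.031),("jar",571,318,.094)):
    p=onz(t,u*k,v*k,z); print(n,p.round(3),((p[:2]-O)@bx).round(3),((p[:2]-O)@by).round(3))
o=env.observe();print(R.from_quat(np.roll(o["ee_rot"],-1)).as_matrix().round(3), o["eef_pos"])
p=np.array(o["eef_pos"]);print("tcp box",(p[:2]-O)@bx,(p[:2]-O)@by)
E
```

```text
corners FL,BL,BR,FR
 [[0.6787 0.2849 0.085 ]
 [0.7157 0.125  0.085 ]
 [0.4285 0.059  0.085 ]
 [0.3921 0.2192 0.085 ]]
[np.float64(0.294), np.float64(0.1641), np.float64(0.2947), np.float64(0.1643)]
by [0.97465239 0.22372464] bx [ 0.22372464 -0.97465239]
origin [0.55393956 0.17116377] alt [0.57205955 0.09199216]
scene proj front wall top [[274. 266.]
 [486. 385.]
 [560. 285.]
 [358. 188.]]
1.43 top [[484.0, 112.0], [559.0, 427.0], [469.0, 116.0], [543.0, 430.0], [499.0, 245.0], [511.0, 297.0]] scene [[346.0, 77.0], [585.0, 175.0], [339.0, 84.0], [578.0, 185.0], [430.0, 117.0], [469.0, 134.0]]
[0.572 0.092 0.264] [0.569 0.107 0.27 ]
1.47 top [[491.0, 111.0], [566.0, 425.0], [476.0, 115.0], [550.0, 429.0], [507.0, 243.0], [519.0, 295.0]] scene [[350.0, 73.0], [588.0, 171.0], [342.0, 81.0], [581.0, 180.0], [434.0, 113.0], [473.0, 129.0]]
[0.574 0.085 0.265] [0.57  0.1   0.271]
1.52 top [[500.0, 109.0], [576.0, 423.0], [485.0, 112.0], [560.0, 427.0], [517.0, 240.0], [529.0, 293.0]] scene [[355.0, 70.0], [592.0, 166.0], [347.0, 76.0], [585.0, 175.0], [438.0, 108.0], [478.0, 124.0]]
[0.576 0.076 0.265] [0.572 0.091 0.272]
lip shut [0.53279758 0.26326842 0.087     ] front wall [0.53537042 0.25205992 0.085     ]
wrench ring [0.52  0.309 0.01 ] box frame -0.142 -0.002
wrench end [0.377 0.296 0.01 ] box frame -0.162 -0.145
marker a [0.666 0.35  0.01 ] box frame -0.149 0.149
marker b [0.552 0.31  0.01 ] box frame -0.135 0.029
tin [0.644 0.034 0.031] 0.154 0.057
jar [0.533 0.005 0.094] 0.157 -0.058
[[-0.975  0.222 -0.   ]
 [ 0.222  0.975 -0.002]
 [-0.    -0.002 -1.   ]] [0.14422038 0.63329759 0.22542545]
tcp box -0.5420841122774425 -0.29594305879898625
```

```bash
cat >> h.py <<'E'
O=np.array([.553,.1755]);by=np.array([.97465,.22372]);bx=np.array([.22372,-.97465])
W=lambda x,y,z:np.r_[O+bx*x+by*y,z]
B=lambda p:np.r_[(np.array(p[:2])-O)@bx,(np.array(p[:2])-O)@by,p[2]].round(4)
E
python3 - <<'E'
from h import *
import pickle
t=pickle.load(open("top.pkl","rb"));s=pickle.load(open("scene.pkl","rb"))
def crop(c,x,y,w,h,pts,f):
    im=cv2.resize(c["frame"][y:y+h,x:x+w,::-1],(w*f,h*f),interpolation=cv2.INTER_CUBIC)
    for p in proj(c,pts): cv2.circle(im,tuple(int(round(a)) for a in ((p-[x,y]+.5)*f)),2,(0,0,255),-1)
    return im
pts=[W(-.083,.15,.085),W(-.083,-.15,.085),W(.0895,-.15,.085),W(.0895,.15,.085),W(-.083,.15,0),W(-.083,-.15,0)]
a=crop(t,205,65,160,225,pts,2); a=cv2.resize(a,(426,600)); b=crop(s,170,40,210,235,pts,2); b=cv2.resize(b,(374,419))
o=np.zeros((600,800,3),np.uint8); o[:,:426]=a; o[:419,426:]=b; cv2.imwrite("pics/c1.png",o)
E
```

```text
(no output)
```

View pics/c1.png

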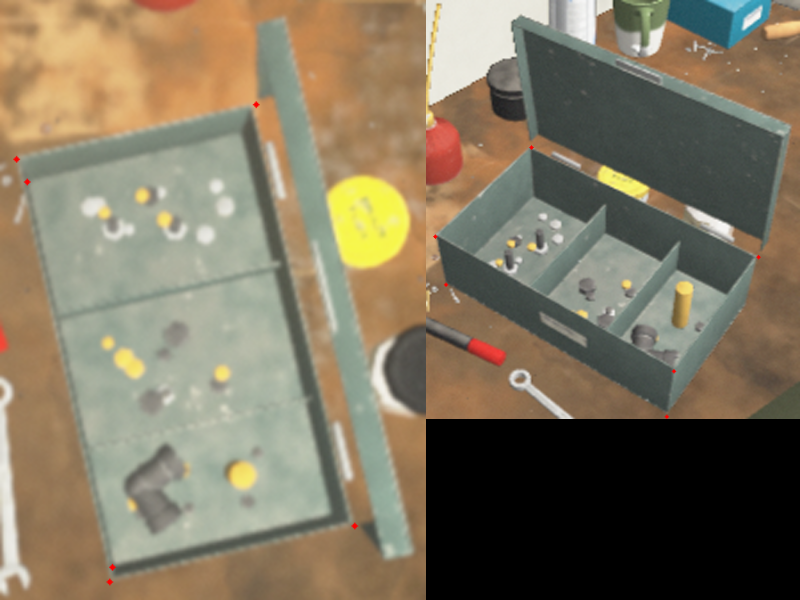

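The red dots (projected wall corners) sit on the box corners in both views to about 2–3 mm, so the box pose is good. The hand is 26° off in yaw. I'll plan a catch-pose rehearsal in front of the box.

```bash
cat >> h.py <<'E'
def pose(x,y,z,a):
    "box-frame TCP, nose-down angle a (deg) of the tool, pointing at the box's back"
    a=np.radians(a); tz=np.r_[bx*np.cos(a),-np.sin(a)]; ty=np.r_[bx*np.sin(a),np.cos(a)]
    return W(x,y,z),R.from_matrix(np.c_[np.cross(ty,tz),ty,tz])
def cur():
    o=env.observe(); return np.array(o["eef_pos"]),R.from_quat(np.roll(o["ee_rot"],-1)),o
def rows(p0,R0,p1,R1,n,g=1):
    w=(R0.inv()*R1).as_rotvec(); 
    for i in range(n):
        Ri=R0*R.from_rotvec(w*i/n); d=Ri.inv().apply((p1-p0)/n)*1000
        print(f"{g} "+" ".join(f"{v:.1f}" for v in d)+" "+" ".join(f"{v:.3f}" for v in w/n)+";")
def show():
    p,r,o=cur(); print("t",round(o["t"],2),"box",B(p),"nose-down",np.degrees(np.arcsin(-r.as_matrix()[2,2])).round(1),"F",np.round(o["contact_force"],2),"q",np.round(o["q"],2),"gap",o["finger_gap"]); return p,r
E
python3 - <<'E'
from h import *
p,r=show(); a=pose(-.30,-.08,.25,60); rows(p,r,*a,8); print(); b=pose(-.2,0,.2,30); rows(*a,*b,6)
E
```

```text
t 0.1 box [-0.5376 -0.296   0.2254] nose-down 89.9 F [ 0.53 -0.22  0.21] q [-1.33  0.32 -0.07  1.45  0.02  1.37 -0.06] gap 0.085046937924727
1 -37.2 -15.0 -3.0 -0.020 -0.087 0.326;
1 -40.2 -2.2 0.2 -0.020 -0.087 0.326;
1 -38.6 10.7 3.7 -0.020 -0.087 0.326;
1 -32.7 22.4 7.2 -0.020 -0.087 0.326;
1 -23.1 31.4 10.2 -0.020 -0.087 0.326;
1 -10.9 36.7 12.4 -0.020 -0.087 0.326;
1 2.6 37.8 13.5 -0.020 -0.087 0.326;
1 15.7 34.6 13.4 -0.020 -0.087 0.326;

1 13.3 10.3 15.6 -0.087 0.000 0.000;
1 13.3 8.9 16.4 -0.087 0.000 0.000;
1 13.3 7.4 17.1 -0.087 0.000 0.000;
1 13.3 5.9 17.7 -0.087 0.000 0.000;
1 13.3 4.3 18.1 -0.087 0.000 0.000;
1 13.3 2.7 18.4 -0.087 0.000 0.000;
```

```bash
sed -i 's/ty=np.r_\[bx\*np.sin(a),np.cos(a)\]/ty=-np.r_[bx*np.sin(a),np.cos(a)]/' h.py
python3 - <<'E'
from h import *
p,r=show(); a=pose(-.32,-.08,.25,60); rows(p,r,*a,8); print(); b=pose(-.2,0,.2,30); rows(*a,*b,6)
E
```

```text
t 0.1 box [-0.5376 -0.296   0.2254] nose-down 89.9 F [ 0.53 -0.22  0.21] q [-1.33  0.32 -0.07  1.45  0.02  1.37 -0.06] gap 0.085046937924727
1 -36.1 -12.8 -3.0 0.064 -0.015 -0.055;
1 -35.4 -14.9 -1.6 0.064 -0.015 -0.055;
1 -34.6 -16.9 -0.1 0.064 -0.015 -0.055;
1 -33.6 -18.7 1.5 0.064 -0.015 -0.055;
1 -32.5 -20.4 3.3 0.064 -0.015 -0.055;
1 -31.2 -21.8 5.1 0.064 -0.015 -0.055;
1 -29.9 -23.1 7.0 0.064 -0.015 -0.055;
1 -28.5 -24.2 9.0 0.064 -0.015 -0.055;

1 -13.3 -13.2 17.2 0.087 -0.000 0.000;
1 -13.3 -11.6 18.3 0.087 -0.000 0.000;
1 -13.3 -10.0 19.2 0.087 -0.000 0.000;
1 -13.3 -8.2 20.0 0.087 -0.000 0.000;
1 -13.3 -6.5 20.7 0.087 -0.000 0.000;
1 -13.3 -4.6 21.2 0.087 -0.000 0.000;
```

>>> {"op": "carry_out", "data": {
  "moves": "1 -36 -13 -3 0.064 -0.015 -0.055;1 -35 -15 -2 0.064 -0.015 -0.055;1 -35 -17 0 0.064 -0.015 -0.055;1 -34 -19 1.5 0.064 -0.015 -0.055;1 -32.5 -20 3 0.064 -0.015 -0.055;1 -31 -22 5 0.064 -0.015 -0.055;1 -30 -23 7 0.064 -0.015 -0.055;1 -28.5 -24 9 0.064 -0.015 -0.055"
}}

```text
t: 0.77
eef_pos: [0.4052, 0.4689, 0.2514]
ee_rot: [0.03, -0.11, 0.959, -0.258]
contact_force: [-0.7, 0.7, 0.4]
finger_gap: 0.0001
finger_force: 0.0
```

>>> {"op": "carry_out", "data": {
  "moves": "1 -13 -13 17 0.087 0 0;1 -13 -11.6 18 0.087 0 0;1 -13 -10 19 0.087 0 0;1 -13 -8 20 0.087 0 0;1 -13 -6.5 20.7 0.087 0 0;1 -13 -4.6 21 0.087 0 0;1 0 0 0 0 0 0"
}}

```text
t: 1.35
eef_pos: [0.5075, 0.3676, 0.1955]
ee_rot: [0.054, -0.098, 0.858, -0.501]
contact_force: [-0.2, -0.3, -2.4]
finger_gap: -0.0001
finger_force: 0.0
```

```bash
python3 - <<'E'
from h import *
p,r=show(); print(r.as_matrix().round(2))
b=pose(-.118,0,.083,30); print(B(b[0])); rows(p,r,*b,6)
E
```

```text
t 1.35 box [-0.1974 -0.0014  0.1955] nose-down 29.5 F [-0.18 -0.31 -2.38] q [-1.12  0.8   0.15  1.18  0.63  1.93  0.81] gap -0.00013792730391981275
[[-0.97 -0.11  0.19]
 [-0.22  0.48 -0.85]
 [ 0.   -0.87 -0.49]]
[-0.118  0.     0.083]
1 -0.3 9.8 20.8 -0.001 -0.001 0.001;
1 -0.3 9.8 20.8 -0.001 -0.001 0.001;
1 -0.3 9.7 20.8 -0.001 -0.001 0.001;
1 -0.3 9.7 20.8 -0.001 -0.001 0.001;
1 -0.3 9.7 20.8 -0.001 -0.001 0.001;
1 -0.2 9.7 20.8 -0.001 -0.001 0.001;
```

Reach is good. I'll rehearse the low pose, stopping 12 mm short of the wall, and check the finger geometry in a picture.

>>> {"op": "carry_out", "data": {
  "moves": "1 0 11.5 19 0 0 0;1 0 11.5 19 0 0 0;1 0 11.5 19 0 0 0;1 0 11.5 18 0 0 0;1 0 11.5 18 0 0 0;1 0 11.5 18 0 0 0;1 0 0 0 0 0 0"
}}

```text
t: 1.93
eef_pos: [0.5194, 0.3092, 0.0833]
ee_rot: [0.055, -0.098, 0.861, -0.497]
contact_force: [-0.2, 0.2, -0.5]
finger_gap: -0.0
finger_force: 0.0
```

```bash
python3 - <<'E'
from h import *
p,r=show()
t=r.as_matrix(); 
tip=p+.025*t[:,2]; pts=[tip-.0145*t[:,1],tip,tip+.0145*t[:,1],p,W(-.083,0,.085),W(-.0945,0,.087)]
c=env.capture("scene");d=env.capture("top")
def crop(c,w,h,f):
    q=proj(c,pts); m=q[0]; x,y=int(m[0]-w/2),int(m[1]-h/2)
    im=cv2.resize(c["frame"][y:y+h,x:x+w,::-1],(w*f,h*f),interpolation=cv2.INTER_CUBIC)
    for a in q: cv2.circle(im,tuple(int(round(v)) for v in ((a-[x,y]+.5)*f)),2,(0,0,255),-1)
    return im
cv2.imwrite("pics/d1.png",np.hstack([crop(c,100,140,4),crop(d,100,140,4)]))
E
```

```text
t 1.93 box [-0.1378 -0.0028  0.0833] nose-down 30.1 F [-0.24  0.21 -0.52] q [-1.07  0.84  0.15  1.37  0.62  1.72  0.7 ] gap -2.014968637756088e-05
```

View pics/d1.png

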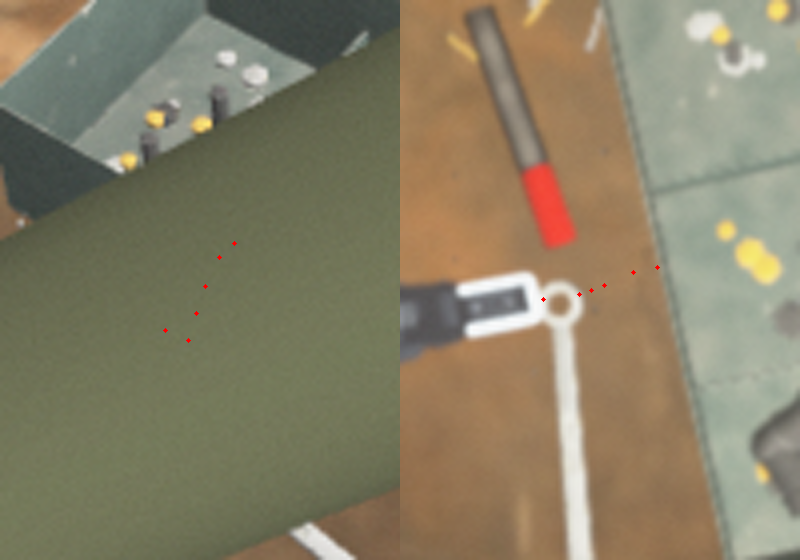

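The scene camera is blocked by the arm. In the top view the finger seems to end near (541,297), well short of the predicted tip at (604,285). I'll check this with clean views.

```bash
python3 - <<'E'
from h import *
p,r=show(); w=env.capture("wrist");d=env.capture("top")
t=r.as_matrix(); q=proj(d,p)[0]; x,y=int(q[0]-45),int(q[1]-30)
im=cv2.resize(d["frame"][y:y+60,x:x+80,::-1],(480,360),interpolation=cv2.INTER_CUBIC)
print("tcp px",(q-[x,y]+.5)*6, w["tool_from_camera"].round(3).tolist(), w["mtx"].round(0).tolist())
wi=cv2.resize(w["frame"][:,:,::-1],(320,240)); o=np.zeros((360,800,3),np.uint8);o[:,:480]=im;o[:240,480:]=wi
cv2.imwrite("pics/e1.png",o)
T=np.linalg.inv(w["tool_from_camera"])
for P_ in([0,-.0145,.025],[0,.0145,.025],[0,0,0]):
    k=w["mtx"]@(T@np.r_[P_,1])[:3]; print(P_,(k[:2]/k[2]*320/512+[480,0]).round())
E
```

```text
t 2.03 box [-0.1405 -0.0013  0.0867] nose-down 30.2 F [-0.24  0.45  1.02] q [-1.07  0.83  0.15  1.36  0.62  1.72  0.7 ] gap 1.412467932580202e-05
tcp px [275.25233397 187.53695097] [[0.0, -0.96, -0.281, 0.071], [1.0, 0.0, -0.0, -0.001], [0.0, -0.281, 0.96, -0.146], [0.0, 0.0, 0.0, 1.0]] [[328.0, 0.0, 257.0], [0.0, 328.0, 199.0], [0.0, 0.0, 1.0]]
[0, -0.0145, 0.025] [626. 146.]
[0, 0.0145, 0.025] [658. 146.]
[0, 0, 0] [642. 159.]
```

View pics/e1.png

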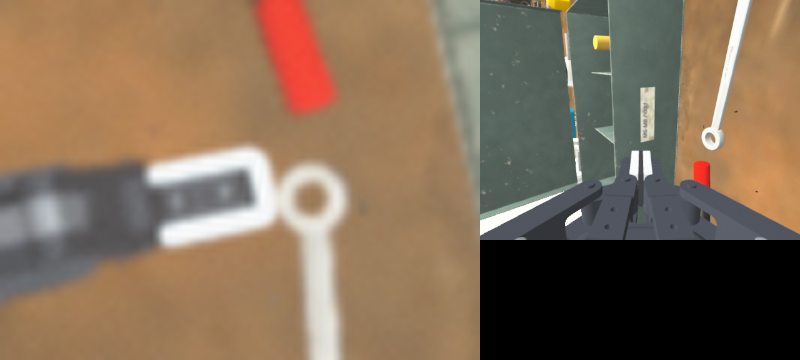

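The wrist view shows the closed pads' tip about 15 mm ahead of the TCP and about 20 mm thick. The top view suggests less than that. I'll settle it by gently touching the front wall with the tips.

>>> {"op": "carry_out", "data": {
  "moves": "1 0 8.7 5 0 0 0;1 0 -3 5.2 0 0 0;1 0 -3 5.2 0 0 0;1 0 -3 5.2 0 0 0;1 0 -1 1.7 0 0 0;1 0 -1 1.7 0 0 0;1 0 -1 1.7 0 0 0;1 0 0 0 0 0 0"
}}

```text
t: 2.8
eef_pos: [0.5262, 0.2884, 0.0765]
ee_rot: [0.058, -0.097, 0.861, -0.495]
contact_force: [0.9, 0.2, -0.9]
finger_gap: 0.0001
finger_force: 0.0
```

>>> {"op": "carry_out", "data": {
  "moves": "1 0 -1.5 2.6 0 0 0;1 0 -1.5 2.6 0 0 0;1 0 0 0 0 0 0"
}}

```text
t: 3.05
eef_pos: [0.5276, 0.2823, 0.0764]
ee_rot: [0.058, -0.097, 0.861, -0.495]
contact_force: [-1.0, 0.4, -0.3]
finger_gap: -0.0
finger_force: 0.0
```

>>> {"op": "carry_out", "data": {
  "moves": "1 0 -1.5 2.6 0 0 0;1 0 -1.5 2.6 0 0 0;1 0 0 0 0 0 0"
}}

```text
t: 3.3
eef_pos: [0.529, 0.2763, 0.0764]
ee_rot: [0.057, -0.097, 0.861, -0.495]
contact_force: [0.4, 0.5, -0.6]
finger_gap: -0.0001
finger_force: 0.0
```

```bash
python3 - <<'E'
from h import *
show()
E
```

```text
t 3.3 box [-0.1036 -0.0009  0.0764] nose-down 30.2 F [ 0.38  0.48 -0.64] q [-1.05  0.81  0.16  1.44  0.64  1.66  0.7 ] gap -8.39132114985198e-05
```

>>> {"op": "carry_out", "data": {
  "moves": "1 0 -1.5 2.6 0 0 0;1 0 -1.5 2.6 0 0 0;1 0 0 0 0 0 0"
}}

```text
t: 3.55
eef_pos: [0.5303, 0.2704, 0.0764]
ee_rot: [0.057, -0.097, 0.861, -0.495]
contact_force: [0.2, 0.1, -0.2]
finger_gap: -0.0002
finger_force: 0.0
```

>>> {"op": "carry_out", "data": {
  "moves": "1 0 -1 1.7 0 0 0;1 0 -1 1.7 0 0 0;1 0 0 0 0 0 0"
}}

```text
t: 3.8
eef_pos: [0.5311, 0.2669, 0.0764]
ee_rot: [0.058, -0.097, 0.861, -0.495]
contact_force: [-0.2, -0.1, 0.1]
finger_gap: -0.0001
finger_force: 0.0
```

```bash
python3 - <<'E'
from h import *
p,r=show(); d=env.capture("top")
q=proj(d,p)[0]; x,y=int(q[0]-45),int(q[1]-40)
im=cv2.resize(d["frame"][y:y+80,x:x+107,::-1],(800,600),interpolation=cv2.INTER_CUBIC)
print("tcp px",(q-[x,y]+.5)*7.5); cv2.imwrite("pics/f1.png",im)
E
```

```text
t 3.8 box [-0.094  -0.0009  0.0764] nose-down 30.2 F [-0.19 -0.14  0.06] q [-1.04  0.8   0.16  1.45  0.64  1.65  0.7 ] gap -6.308780577689836e-05
tcp px [344.6966014  305.28599631]
```

View pics/f1.png

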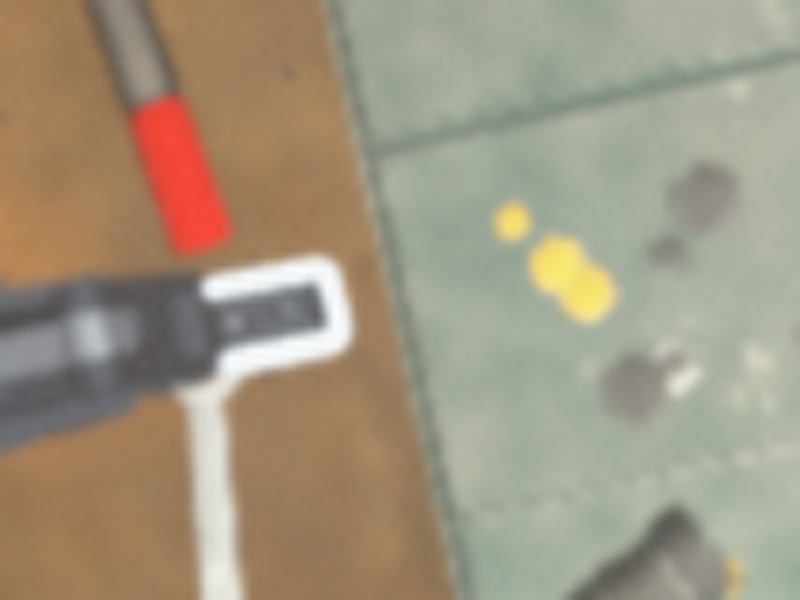

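In the top view the fingertip ends at about (352,305), 46 view pixels (about 10 mm) short of the wall line at (398,305). I'll keep approaching.

>>> {"op": "carry_out", "data": {
  "moves": "1 0 -1.5 2.6 0 0 0;1 0 -1.5 2.6 0 0 0;1 0 0 0 0 0 0"
}}

```text
t: 4.1
eef_pos: [0.5326, 0.2607, 0.0764]
ee_rot: [0.057, -0.097, 0.861, -0.495]
contact_force: [1.2, -0.4, 0.0]
finger_gap: -0.0001
finger_force: 0.0
```

>>> {"op": "carry_out", "data": {
  "moves": "1 0 -0.75 1.3 0 0 0;1 0 -0.75 1.3 0 0 0;1 0 0 0 0 0 0"
}}

```text
t: 4.35
eef_pos: [0.5331, 0.2583, 0.0763]
ee_rot: [0.058, -0.097, 0.861, -0.495]
contact_force: [-0.1, -0.6, 0.3]
finger_gap: -0.0002
finger_force: 0.0
```

>>> {"op": "carry_out", "data": {
  "moves": "1 0 -0.75 1.3 0 0 0;1 0 -0.75 1.3 0 0 0;1 0 0 0 0 0 0"
}}

```text
t: 4.6
eef_pos: [0.5337, 0.2558, 0.0761]
ee_rot: [0.058, -0.098, 0.862, -0.495]
contact_force: [0.2, 0.9, -0.0]
finger_gap: -0.0002
finger_force: 0.1
```

>>> {"op": "carry_out", "data": {
  "moves": "1 0 -0.75 1.3 0 0 0;1 0 -0.75 1.3 0 0 0;1 0 0 0 0 0 0"
}}

```text
t: 4.85
eef_pos: [0.5338, 0.2555, 0.0761]
ee_rot: [0.058, -0.099, 0.862, -0.493]
contact_force: [-1.7, 5.8, 0.5]
finger_gap: 0.0002
finger_force: 3.1
```

```bash
python3 - <<'E'
from h import *
show()
E
```

```text
t 4.85 box [-0.0822 -0.0008  0.0761] nose-down 30.4 F [-1.65  5.8   0.48] q [-1.03  0.78  0.16  1.48  0.65  1.63  0.7 ] gap 0.0001858789339902361
```

Contact came at reported TCP box-x ≈ -0.082 with 5.8 N, so at 30° the foremost finger point lies right at the reported TCP in box-x. I'll use that empirical offset. Next I back off, rise, and go over the lid.

```bash
python3 - <<'E'
from h import *
p,r=show(); L=[(p,r),pose(-.16,-.03,.18,35),pose(-.06,-.06,.37,70),pose(.13,-.06,.38,72)]
for i,n in enumerate((4,8,6)): rows(*L[i],*L[i+1],n); print()
E
```

```text
t 4.85 box [-0.0822 -0.0008  0.0761] nose-down 30.4 F [-1.65  5.8   0.48] q [-1.03  0.78  0.16  1.48  0.65  1.63  0.7 ] gap 0.0001858789339902361
1 7.1 -12.6 -30.0 -0.020 0.001 -0.000;
1 7.2 -12.0 -30.2 -0.020 0.001 -0.000;
1 7.2 -11.4 -30.4 -0.020 0.001 -0.000;
1 7.3 -10.7 -30.6 -0.020 0.001 -0.000;

1 3.7 -26.6 -3.4 -0.076 0.000 -0.000;
1 3.7 -26.3 -5.4 -0.076 0.000 -0.000;
1 3.7 -25.8 -7.4 -0.076 0.000 -0.000;
1 3.7 -25.2 -9.3 -0.076 0.000 -0.000;
1 3.7 -24.4 -11.2 -0.076 0.000 -0.000;
1 3.7 -23.4 -13.1 -0.076 0.000 -0.000;
1 3.7 -22.4 -14.8 -0.076 0.000 -0.000;
1 3.7 -21.2 -16.5 -0.076 0.000 -0.000;

1 -0.0 -30.3 9.3 -0.006 0.000 -0.000;
1 -0.0 -30.4 9.1 -0.006 0.000 -0.000;
1 -0.0 -30.4 8.9 -0.006 0.000 -0.000;
1 -0.0 -30.5 8.7 -0.006 0.000 -0.000;
1 -0.0 -30.5 8.6 -0.006 0.000 -0.000;
1 -0.0 -30.6 8.4 -0.006 0.000 -0.000;
```

>>> {"op": "carry_out", "data": {
  "moves": "1 7 -12.6 -30 -0.02 0 0;1 7 -12 -30 -0.02 0 0;1 7 -11.4 -30 -0.02 0 0;1 7 -10.7 -30.6 -0.02 0 0"
}}

```text
t: 5.18
eef_pos: [0.4888, 0.3223, 0.1807]
ee_rot: [0.053, -0.1, 0.881, -0.46]
contact_force: [0.5, 1.1, -0.2]
finger_gap: 0.0
finger_force: 0.0
```

>>> {"op": "carry_out", "data": {
  "moves": "1 3.7 -26.6 -3.4 -0.076 0 0;1 3.7 -26.3 -5.4 -0.076 0 0;1 3.7 -25.8 -7.4 -0.076 0 0;1 3.7 -25.2 -9.3 -0.076 0 0;1 3.7 -24.4 -11.2 -0.076 0 0;1 3.7 -23.4 -13.1 -0.076 0 0;1 3.7 -22.4 -14.8 -0.076 0 0;1 3.7 -21.2 -16.5 -0.076 0 0"
}}

```text
t: 5.85
eef_pos: [0.482, 0.2177, 0.3718]
ee_rot: [0.022, -0.111, 0.978, -0.173]
contact_force: [1.3, -0.3, -0.1]
finger_gap: 0.0001
finger_force: 0.0
```

>>> {"op": "carry_out", "data": {
  "moves": "1 0 0 0 0 0 0"
}}

```text
t: 5.93
eef_pos: [0.4857, 0.212, 0.3786]
ee_rot: [0.026, -0.105, 0.979, -0.172]
contact_force: [1.5, -0.5, 1.8]
finger_gap: 0.0002
finger_force: 0.0
```

```bash
python3 - <<'E'
from h import *
p,r=show(); rows(p,r,*pose(.13,-.06,.38,72),6)
E
```

```text
t 5.93 box [-0.0507 -0.0575  0.3786] nose-down 69.9 F [ 1.49 -0.48  1.8 ] q [-0.84  0.1   0.17  1.46  0.31  1.72  1.14] gap 0.00015226119710894012
1 0.1 -28.4 10.1 -0.006 0.002 -0.002;
1 0.2 -28.4 9.9 -0.006 0.002 -0.002;
1 0.2 -28.5 9.8 -0.006 0.002 -0.002;
1 0.3 -28.5 9.6 -0.006 0.002 -0.002;
1 0.3 -28.6 9.4 -0.006 0.002 -0.002;
1 0.4 -28.7 9.3 -0.006 0.002 -0.002;
```

>>> {"op": "carry_out", "data": {
  "moves": "1 0 -28.4 10 -0.006 0 0;1 0 -28.4 10 -0.006 0 0;1 0 -28.5 10 -0.006 0 0;1 0 -28.5 9.6 -0.006 0 0;1 0 -28.6 9.4 -0.006 0 0;1 0 -28.7 9.3 -0.006 0 0;1 0 0 0 0 0 0"
}}

```text
t: 6.52
eef_pos: [0.5235, 0.0338, 0.3732]
ee_rot: [0.019, -0.106, 0.981, -0.159]
contact_force: [-0.2, -1.3, 0.5]
finger_gap: 0.0
finger_force: 0.0
```

```bash
python3 - <<'E'
from h import *
p,r=show(); t=r.as_matrix()
c=env.capture("scene");d=env.capture("top")
pts=[p,p+.025*t[:,2]]
def crop(c,w,h,f):
    q=proj(c,pts); m=q[0]; x,y=max(0,int(m[0]-w/2)),max(0,int(m[1]-h/2)); 
    im=cv2.resize(c["frame"][y:y+h,x:x+w,::-1],(w*f,h*f),interpolation=cv2.INTER_CUBIC)
    for a in q: cv2.circle(im,tuple(int(round(v)) for v in ((a-[x,y]+.5)*f)),2,(0,0,255),-1)
    print(x,y,q); return im
cv2.imwrite("pics/g1.png",np.hstack([crop(c,133,200,3),crop(d,133,200,3)]))
E
```

```text
t 6.52 box [ 0.1315 -0.0604  0.3732] nose-down 71.5 F [-0.15 -1.34  0.52] q [-0.66  0.    0.32  1.57  0.32  1.61  1.46] gap 4.169708906882895e-05
279 0 [[346.21506141  17.91800952]
 [346.4379664   29.58019106]]
329 100 [[395.947301   200.88113521]
 [396.34562656 200.42741141]]
```

View pics/g1.png

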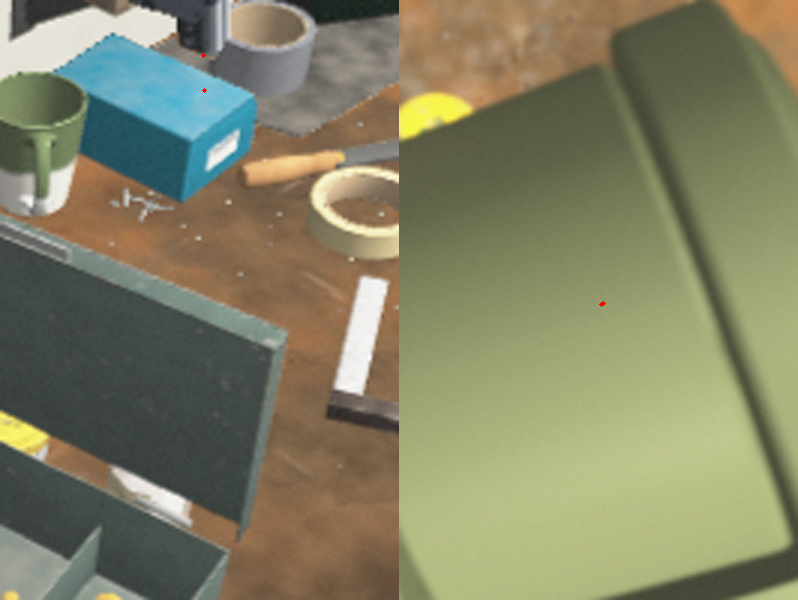

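In the scene crop the fingertip ends at (205,57), right at the TCP dot (204,55) and not 25 mm ahead. So the tip ≈ the reported TCP, as the wall touch said. I'll descend behind the lid to tip z ≈ 0.247.

>>> {"op": "carry_out", "data": {
  "moves": "1 0 9.9 29.6 0 0 0;1 0 9.9 29.6 0 0 0;1 0 9.9 29.6 0 0 0;1 0 9.9 29.6 0 0 0;1 0 0 0 0 0 0"
}}

```text
t: 7.03
eef_pos: [0.5192, 0.0441, 0.2408]
ee_rot: [0.014, -0.114, 0.981, -0.159]
contact_force: [-1.2, 0.4, -1.1]
finger_gap: 0.0004
finger_force: 0.0
```

```bash
python3 - <<'E'
from h import *
p,r=show(); v=r.inv().apply(np.r_[-bx,0]*1000)/100; print("per 10mm fwd",v)
E
```

```text
t 7.03 box [ 0.1206 -0.0623  0.2408] nose-down 71.6 F [-1.24  0.39 -1.13] q [-0.66  0.04  0.31  1.79  0.31  1.37  1.38] gap 0.00044624492072036225
per 10mm fwd [-0.04107607  9.49038542 -3.1512257 ]
```

>>> {"op": "carry_out", "data": {
  "moves": "1 0 4.75 -1.6 0 0 0;1 0 4.75 -1.6 0 0 0;1 0 4.75 -1.6 0 0 0;1 0 4.75 -1.6 0 0 0;1 0 4.75 -1.6 0 0 0;1 0 4.75 -1.6 0 0 0;1 0 4.75 -1.6 0 0 0"
}}

```text
t: 7.62
eef_pos: [0.5157, 0.0779, 0.2482]
ee_rot: [0.02, -0.112, 0.981, -0.158]
contact_force: [0.9, -0.9, 0.4]
finger_gap: 0.0003
finger_force: 0.6
```

```bash
python3 - <<'E'
from h import *
show()
E
```

```text
t 7.62 box [ 0.0867 -0.0581  0.2482] nose-down 71.7 F [ 0.88 -0.94  0.38] q [-0.69  0.05  0.28  1.77  0.31  1.39  1.32] gap 0.00034339144841276587
```

Contact felt (0.6 N on the finger). Pulling on past the balance.

>>> {"op": "carry_out", "data": {
  "moves": "1 0 4.75 -1.6 0 0 0;1 0 4.75 -1.6 0 0 0;1 0 4.75 -1.6 0 0 0;1 0 4.75 -1.6 0 0 0;1 0 4.75 -1.6 0 0 0;1 0 4.75 -1.6 0 0 0"
}}

```text
t: 8.12
eef_pos: [0.5083, 0.1072, 0.2476]
ee_rot: [0.019, -0.112, 0.981, -0.158]
contact_force: [-0.9, 0.1, 0.5]
finger_gap: 0.0003
finger_force: 0.2
```

```bash
python3 - <<'E'
from h import *
p,r=show(); c=env.capture("scene"); im=c["frame"][0:225,170:470,::-1]; cv2.imwrite("pics/h1.png",cv2.resize(im,(800,600),interpolation=cv2.INTER_CUBIC))
E
```

```text
t 8.12 box [ 0.0566 -0.0588  0.2476] nose-down 71.7 F [-0.91  0.1   0.49] q [-0.72  0.06  0.26  1.76  0.3   1.41  1.27] gap 0.0002829048920580035
```

View pics/h1.png

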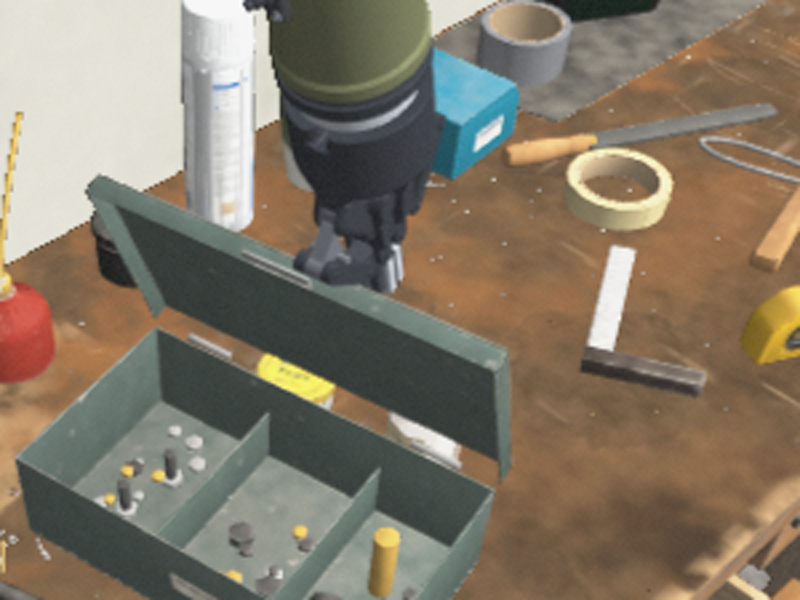

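The lid leans forward with the fingers behind it. The lip's middle is at about (278,270) and the outer corners at about (100,178) and (507,352).

```bash
cat >> h.py <<'E'
def lid(th,r,n,y): h=.0915; return W(h-r*np.cos(th)+n*np.sin(th),y,.086+r*np.sin(th)+n*np.cos(th))
E
python3 - <<'E'
from h import *
import pickle
c=pickle.load(open("scene.pkl","rb"))
for th in(1.15,1.2,1.25,1.3,1.35): print(th,((proj(c,[lid(th,.186,0,0),lid(th,.178,.015,.152),lid(th,.178,.015,-.152)])-[170,0])*2.667).round().tolist())
E
```

```text
1.15 [[264.0, 278.0], [90.0, 182.0], [500.0, 362.0]]
1.2 [[272.0, 266.0], [97.0, 172.0], [508.0, 350.0]]
1.25 [[280.0, 255.0], [105.0, 162.0], [516.0, 339.0]]
1.3 [[288.0, 244.0], [113.0, 154.0], [523.0, 328.0]]
1.35 [[297.0, 233.0], [121.0, 146.0], [530.0, 318.0]]
```

θ ≈ 1.2, past the balance. I'll plan two more pull rows, then the hop over the lid to the catch pose.

```bash
python3 - <<'E'
from h import *
L=[pose(.047,-.059,.248,71.7),pose(.047,-.05,.32,71.7),pose(-.13,-.01,.335,60),pose(-.15,0,.16,30)]
for i,n in enumerate((2,6,6)): rows(*L[i],*L[i+1],n); print()
E
```

```text
1 -4.5 -11.3 -34.2 0.000 0.000 0.000;
1 -4.5 -11.3 -34.2 0.000 0.000 0.000;

1 -6.7 27.2 -11.6 0.034 0.000 -0.000;
1 -6.7 26.8 -12.6 0.034 0.000 -0.000;
1 -6.7 26.4 -13.5 0.034 0.000 -0.000;
1 -6.7 25.9 -14.4 0.034 0.000 -0.000;
1 -6.7 25.4 -15.2 0.034 0.000 -0.000;
1 -6.7 24.9 -16.1 0.034 0.000 -0.000;

1 -1.7 17.5 23.6 0.087 -0.000 0.000;
1 -1.7 19.5 22.0 0.087 -0.000 0.000;
1 -1.7 21.3 20.2 0.087 -0.000 0.000;
1 -1.7 23.0 18.3 0.087 -0.000 0.000;
1 -1.7 24.5 16.2 0.087 -0.000 0.000;
1 -1.7 25.8 14.0 0.087 -0.000 0.000;
```

>>> {"op": "carry_out", "data": {
  "moves": "1 0 4.75 -1.6 0 0 0;1 0 4.75 -1.6 0 0 0;1 -4.5 -11.3 -34 0 0 0;1 -4.5 -11.3 -34 0 0 0;1 -6.7 27 -11.6 0.034 0 0;1 -6.7 27 -12.6 0.034 0 0;1 -6.7 26.4 -13.5 0.034 0 0;1 -6.7 26 -14.4 0.034 0 0"
}}

```text
t: 8.83
eef_pos: [0.5142, 0.2412, 0.33]
ee_rot: [0.027, -0.11, 0.968, -0.224]
contact_force: [0.9, 0.6, 0.6]
finger_gap: 0.0002
finger_force: 0.0
```

>>> {"op": "carry_out", "data": {
  "moves": "1 -6.7 25.4 -15.2 0.034 0 0;1 -6.7 25 -16 0.034 0 0;1 -1.7 17.5 23.6 0.087 0 0;1 -1.7 19.5 22 0.087 0 0;1 -1.7 21.3 20 0.087 0 0;1 -1.7 23 18.3 0.087 0 0;1 -1.7 24.5 16 0.087 0 0;1 -1.7 25.8 14 0.087 0 0"
}}

```text
t: 9.5
eef_pos: [0.5195, 0.3237, 0.1583]
ee_rot: [0.059, -0.098, 0.86, -0.497]
contact_force: [0.5, 0.6, 0.4]
finger_gap: 0.0
finger_force: 0.0
```

```bash
python3 - <<'E'
from h import *
p,r=show(); rows(p,r,*pose(-.05,0,.152,30),4)
w=env.capture("wrist"); c=env.capture("top"); o=np.hstack([cv2.resize(f["frame"][:,:,::-1],(400,300)) for f in(w,c)])
c=env.capture("scene"); o=np.vstack([o,np.hstack([cv2.resize(c["frame"][:,:,::-1],(400,300)),np.zeros((300,400,3),np.uint8)])]); cv2.imwrite("pics/i1.png",o)
E
```

```text
t 9.5 box [-0.1519  0.0005  0.1583] nose-down 30.0 F [0.51 0.57 0.36] q [-1.1   0.77  0.17  1.32  0.63  1.81  0.77] gap 2.2803507781907808e-05
1 0.2 -11.4 22.9 -0.000 0.001 -0.000;
1 0.2 -11.4 22.8 -0.000 0.001 -0.000;
1 0.2 -11.4 22.8 -0.000 0.001 -0.000;
1 0.2 -11.4 22.8 -0.000 0.001 -0.000;
```

View pics/i1.png

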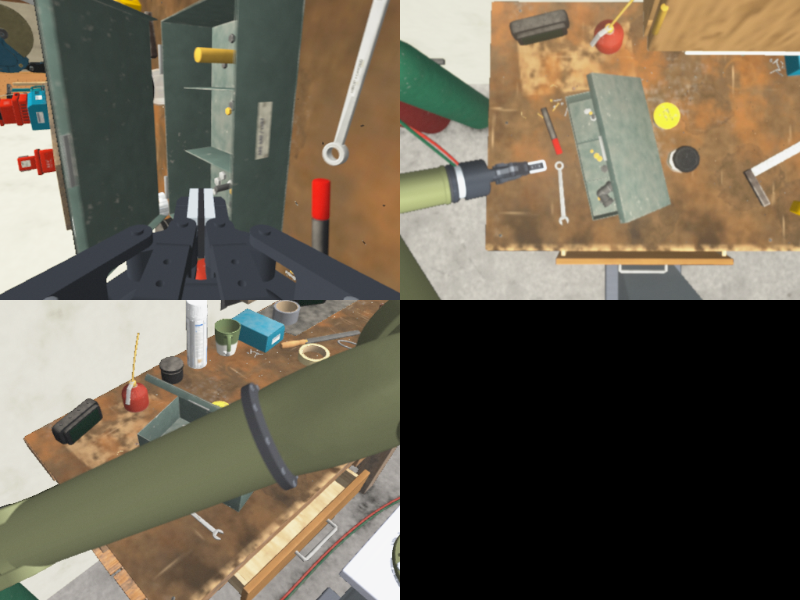

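The lid is about half down in the top view (front edge from about (590,75) to (623,222)), and the hand is in front of and below it. Moving the finger under the lip's path.

>>> {"op": "carry_out", "data": {
  "moves": "1 0 -11.4 22.8 0 0 0;1 0 -11.4 22.8 0 0 0;1 0 -11.4 22.8 0 0 0;1 0 -11.4 22.8 0 0 0"
}}

```text
t: 9.98
eef_pos: [0.545, 0.2222, 0.1594]
ee_rot: [0.061, -0.095, 0.863, -0.492]
contact_force: [0.7, -0.1, 1.1]
finger_gap: 0.0002
finger_force: 0.0
```

```bash
python3 - <<'E'
from h import *
show(); c=env.capture("top")
# front sheet corners -> theta candidates in native px
for th in(.4,.5,.6,.7,.8,.9): print(th,proj(c,[lid(th,.178,.015,.152),lid(th,.178,.015,-.152)]).round(0).tolist())
g=cv2.cvtColor(c["frame"],cv2.COLOR_RGB2HSV).astype(int); H,S,V=[g[...,i] for i in range(3)]
m=((H>60)&(H<100)&(S>25)&(S<110)).astype(np.uint8); m[:,:200]=0; m[:40]=0
for v in range(60,140,10):
    print(v,"".join("#" if x else "." for x in m[v,215:345]))
E
```

```text
t 9.98 box [-0.0473  0.0027  0.1594] nose-down 30.5 F [ 0.68 -0.14  1.11] q [-1.02  0.64  0.2   1.52  0.69  1.67  0.79] gap 0.0001856547107823232
0.4 [[215.0, 110.0], [255.0, 288.0]]
0.5 [[220.0, 106.0], [260.0, 288.0]]
0.6 [[225.0, 103.0], [267.0, 288.0]]
0.7 [[232.0, 99.0], [275.0, 287.0]]
0.8 [[240.0, 95.0], [283.0, 286.0]]
0.9 [[249.0, 91.0], [293.0, 285.0]]
60 ..................................................................................................................................
70 ..................................................................................................................................
80 ..................................................................................................................................
90 ..................................................................................................................................
100 ..................................................................................................................................
110 ..................................................................................................................................
120 ..................................................................................................................................
130 ..................................................................................................................................
```

>>> {"op": "carry_out", "data": {
  "moves": "1 0 0 0 0 0 0;1 0 0 0 0 0 0;1 0 0 0 0 0 0;1 0 0 0 0 0 0"
}}

```text
t: 10.37
eef_pos: [0.5432, 0.2253, 0.1547]
ee_rot: [0.059, -0.098, 0.862, -0.494]
contact_force: [-0.3, 1.2, -0.9]
finger_gap: 0.0
finger_force: 0.8
```

```bash
cat >> h.py <<'E'
def theta():
    "lid angle from the far side edge of its sheet's front corner in the top view"
    c=env.capture("top"); g=cv2.GaussianBlur(cv2.cvtColor(c["frame"],cv2.COLOR_RGB2LAB).astype(np.float32),(3,3),0)
    best=[]
    for th in np.arange(.02,1.1,.02):
        f=lambda r:np.array([g[int(round(v)),int(round(u))] for u,v in proj(c,[lid(th,r,.015,y) for y in np.r_[np.linspace(.05,.135,15),np.linspace(-.135,-.06,12)]])])
        best.append((np.linalg.norm(np.median(f(.172)-f(.186),axis=0)),round(th,2)))
    return sorted(best)[::-1][:4]
E
python3 -c "
from h import *
show(); print(theta())"
```

```text
t 10.37 box [-0.0507  0.0016  0.1547] nose-down 30.4 F [-0.3   1.16 -0.88] q [-1.03  0.65  0.2   1.52  0.68  1.67  0.79] gap 3.751817338901985e-05
[(np.float32(62.064106), np.float64(0.56)), (np.float32(59.94428), np.float64(0.58)), (np.float32(49.063255), np.float64(0.44)), (np.float32(43.91847), np.float64(0.54))]
```

Contact, and the lid is at θ ≈ 0.56. I'll hold to confirm the catch.

>>> {"op": "carry_out", "data": {
  "moves": "1 0 0 0 0 0 0;1 0 0 0 0 0 0;1 0 0 0 0 0 0"
}}

```text
t: 10.67
eef_pos: [0.5426, 0.2241, 0.1529]
ee_rot: [0.058, -0.098, 0.861, -0.496]
contact_force: [0.5, 2.7, -1.0]
finger_gap: -0.0002
finger_force: 1.2
```

```bash
python3 -c "
from h import *
show(); print(theta())
for th in (.56,.5,.4,.3,.2,.1,.03,0): print(th,B(lid(th,.186,0,0)))"
```

```text
t 10.67 box [-0.0497  0.0007  0.1529] nose-down 30.1 F [ 0.47  2.73 -1.05] q [-1.03  0.66  0.2   1.52  0.68  1.67  0.79] gap -0.00017991157492780214
[(np.float32(63.818745), np.float64(0.56)), (np.float32(53.24637), np.float64(0.58)), (np.float32(52.79626), np.float64(0.54)), (np.float32(47.813114), np.float64(0.44))]
0.56 [-0.0661  0.      0.1848]
0.5 [-0.0717 -0.      0.1752]
0.4 [-0.0798 -0.      0.1584]
0.3 [-0.0862  0.      0.141 ]
0.2 [-0.0908 -0.      0.123 ]
0.1 [-0.0936  0.      0.1046]
0.03 [-0.0944  0.      0.0916]
0 [-0.0945 -0.      0.086 ]
```

The lid rests on the finger, steady at about 0.5–0.56 rad. Lowering at 4 mm per row while backing out with the lip.

>>> {"op": "carry_out", "data": {
  "moves": "1 0 4.3 0.5 0 0 0;1 0 4.3 0.5 0 0 0;1 0 4.3 0.5 0 0 0;1 0 4.3 0.5 0 0 0;1 0 4.3 0.5 0 0 0;1 0 4.3 0.5 0 0 0"
}}

```text
t: 11.22
eef_pos: [0.5404, 0.2333, 0.1288]
ee_rot: [0.058, -0.098, 0.861, -0.496]
contact_force: [1.0, 0.8, -0.6]
finger_gap: 0.0002
finger_force: 0.6
```

>>> {"op": "carry_out", "data": {
  "moves": "1 0 0 0 0 0 0;1 0 0 0 0 0 0"
}}

```text
t: 11.38
eef_pos: [0.5404, 0.2334, 0.1286]
ee_rot: [0.057, -0.098, 0.861, -0.496]
contact_force: [0.3, 0.3, -2.4]
finger_gap: -0.0003
finger_force: 1.4
```

```bash
python3 -c "
from h import *
show(); print(theta())"
```

```text
t 11.38 box [-0.0592  0.0006  0.1286] nose-down 30.1 F [ 0.26  0.29 -2.44] q [-1.03  0.7   0.19  1.51  0.67  1.66  0.76] gap -0.00033636640347259013
[(np.float32(56.745525), np.float64(0.44)), (np.float32(52.366608), np.float64(0.46)), (np.float32(43.75134), np.float64(0.42)), (np.float32(39.039093), np.float64(0.36))]
```

>>> {"op": "carry_out", "data": {
  "moves": "1 0 4.7 -0.1 0 0 0;1 0 4.7 -0.1 0 0 0;1 0 4.7 -0.1 0 0 0;1 0 4.7 -0.1 0 0 0;1 0 4.7 -0.1 0 0 0;1 0 4.7 -0.1 0 0 0;1 0 4.7 -0.1 0 0 0;1 0 0 0 0 0 0"
}}

```text
t: 12.1
eef_pos: [0.5364, 0.2507, 0.0999]
ee_rot: [0.057, -0.098, 0.861, -0.496]
contact_force: [0.7, 0.3, -3.0]
finger_gap: -0.0001
finger_force: 1.4
```

```bash
python3 -c "
from h import *
show(); print(theta())"
```

```text
t 12.1 box [-0.077   0.0007  0.0999] nose-down 30.1 F [ 0.7   0.29 -2.98] q [-1.04  0.75  0.18  1.48  0.65  1.65  0.73] gap -5.763641513732108e-05
[(np.float32(52.600685), np.float64(0.3)), (np.float32(52.030376), np.float64(0.28)), (np.float32(50.127377), np.float64(0.26)), (np.float32(49.566597), np.float64(0.24))]
```

>>> {"op": "carry_out", "data": {
  "moves": "1 0 3.2 0.4 0 0 0;1 0 3.2 0.4 0 0 0;1 0 3.2 0.4 0 0 0;1 0 3.2 0.4 0 0 0;1 0 3.2 0.4 0 0 0;1 0 3.2 0.4 0 0 0;1 0 3.2 0.4 0 0 0;1 0 0 0 0 0 0"
}}

```text
t: 12.82
eef_pos: [0.5347, 0.2589, 0.0796]
ee_rot: [0.058, -0.098, 0.861, -0.496]
contact_force: [0.1, 0.6, -3.0]
finger_gap: -0.0004
finger_force: 1.3
```

```bash
python3 -c "
from h import *
show(); print(theta())"
```

```text
t 12.82 box [-0.0854  0.0008  0.0796] nose-down 30.1 F [ 0.09  0.56 -2.97] q [-1.04  0.79  0.18  1.47  0.64  1.64  0.71] gap -0.0003810978730483968
[(np.float32(45.331463), np.float64(0.14)), (np.float32(45.10149), np.float64(0.16)), (np.float32(44.99171), np.float64(0.2)), (np.float32(44.89754), np.float64(0.18))]
```

>>> {"op": "carry_out", "data": {
  "moves": "1 0 2.75 1.2 0 0 0;1 0 2.75 1.2 0 0 0;1 0 2.75 1.2 0 0 0;1 0 2.75 1.2 0 0 0;1 0 2.75 1.2 0 0 0;1 0 2.75 1.2 0 0 0;1 0 0 0 0 0 0"
}}

```text
t: 13.45
eef_pos: [0.5344, 0.2604, 0.0624]
ee_rot: [0.058, -0.098, 0.861, -0.496]
contact_force: [0.6, -0.7, -0.4]
finger_gap: 0.0
finger_force: 0.0
```

```bash
python3 -c "
from h import *
show(); print(theta())"
```

```text
t 13.45 box [-0.0869  0.0009  0.0624] nose-down 30.0 F [ 0.6  -0.7  -0.42] q [-1.04  0.81  0.17  1.46  0.64  1.62  0.69] gap 3.1323100189336683e-05
[(np.float32(42.784023), np.float64(0.14)), (np.float32(42.630543), np.float64(0.16)), (np.float32(42.024174), np.float64(0.08)), (np.float32(41.73016), np.float64(0.12))]
```

The force is gone, so the lid looks seated. Backing straight out and checking.

>>> {"op": "carry_out", "data": {
  "moves": "1 0 2.6 1.5 0 0 0;1 0 4 -6.9 0 0 0;1 0 7.5 -13 0 0 0;1 0 10 -17.3 0 0 0;1 0 10 -17.3 0 0 0;1 0 -5 -25 0 0 0;1 0 -5 -25 0 0 0;1 0 0 0 0 0 0"
}}

```text
t: 14.17
eef_pos: [0.5107, 0.3651, 0.0958]
ee_rot: [0.06, -0.099, 0.862, -0.493]
contact_force: [-0.4, -0.5, 1.2]
finger_gap: -0.0005
finger_force: 0.0
```

```bash
python3 - <<'E'
from h import *
import pickle
show(); t=env.capture("top"); s=env.capture("scene")
for th in(0,.05): print(th,proj(t,[lid(th,.178,.015,.152),lid(th,.178,.015,-.152),lid(th,.186,0,.025)]).round(1).tolist())
a=cv2.resize(t["frame"][60:310,170:370,::-1],(480,600),interpolation=cv2.INTER_CUBIC)
b=cv2.resize(s["frame"][:,:,::-1],(320,240)); o=np.zeros((600,800,3),np.uint8); o[:,:480]=a;o[:240,480:]=b
for th,col in((0,(0,0,255)),(.05,(255,0,0))):
    for p in proj(t,[lid(th,.178,.015,y) for y in(.152,.08,.05,-.05,-.1,-.152)]): cv2.circle(o,tuple(int(v) for v in (p-[170,60]+.5)*2.4),1,col,-1)
cv2.imwrite("pics/j1.png",o)
t0=pickle.load(open("top.pkl","rb"))["frame"]; d=cv2.absdiff(t0,t["frame"]).max(2)
for n,(x0,y0,x1,y1) in dict(wrench=(195,203,216,290),marker=(178,135,208,198),tin=(325,128,362,168),jar=(340,184,386,222)).items(): print(n,d[y0:y1,x0:x1].mean().round(1))
E
```

```text
t 14.17 box [-0.1943  0.0012  0.0958] nose-down 30.4 F [-0.42 -0.47  1.16] q [-1.11  0.89  0.15  1.24  0.6   1.8   0.72] gap -0.00047729299239392906
0 [[207.5, 121.2], [243.9, 285.1], [218.8, 190.4]]
0.05 [[207.5, 120.0], [244.3, 285.6], [218.5, 190.0]]
wrench 1.6
marker 1.7
tin 11.8
jar 5.9
```

View pics/j1.png

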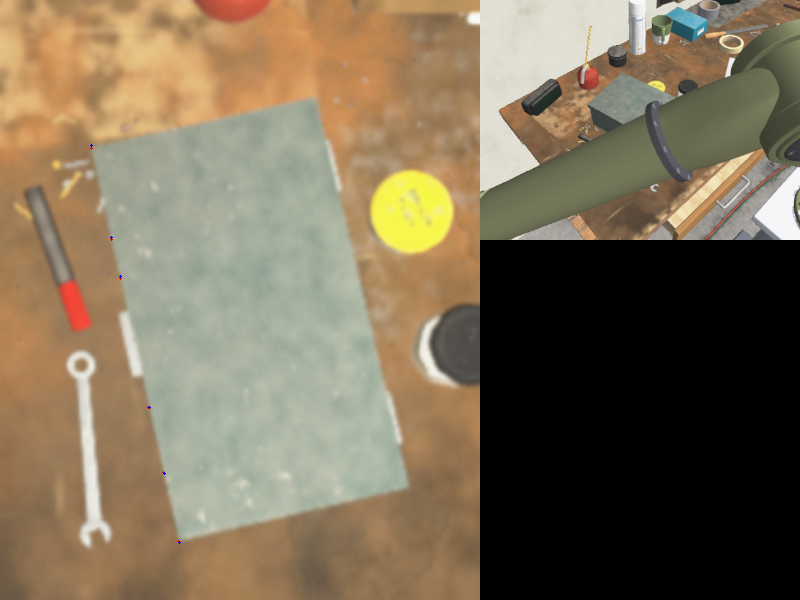

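The lid lies flat over the box: its corners at (93,147) and (181,540) match the shut projection. The wrench, marker, tin and jar have not moved and the hand is clear. I'll let it settle, then hand in.

>>> {"op": "carry_out", "data": {
  "moves": "1 0 0 -20 0 0 0;1 0 0 -20 0 0 0;1 0 0 0 0 0 0;1 0 0 0 0 0 0;1 0 0 0 0 0 0;1 0 0 0 0 0 0;1 0 0 0 0 0 0;1 0 0 0 0 0 0"
}}

```text
t: 14.93
eef_pos: [0.504, 0.3917, 0.1133]
ee_rot: [0.057, -0.097, 0.861, -0.496]
contact_force: [-0.3, 0.2, 0.0]
finger_gap: 0.0
finger_force: 0.0
```

>>> {"op": "carry_out", "data": {
  "moves": "1 0 0 0 0 0 0;1 0 0 0 0 0 0;1 0 0 0 0 0 0;1 0 0 0 0 0 0;1 0 0 0 0 0 0;1 0 0 0 0 0 0;1 0 0 0 0 0 0;1 0 0 0 0 0 0"
}}

```text
t: 15.6
eef_pos: [0.5037, 0.3928, 0.1136]
ee_rot: [0.058, -0.098, 0.861, -0.496]
contact_force: [0.4, -0.1, -0.6]
finger_gap: -0.0003
finger_force: 0.0
```

```bash
python3 -c "
from h import *
show(); print(env.hand_in())"
```

```text
t 15.6 box [-0.2228  0.0006  0.1136] nose-down 30.1 F [ 0.37 -0.08 -0.56] q [-1.13  0.91  0.14  1.15  0.59  1.86  0.73] gap -0.00027557260594918435
the job is handed in; nothing more can be done
None
```

I tipped the lid, caught it on the finger at about 0.5 rad, lowered it until it looked shut in the top view, took the hand away and handed the job in at 15.6 s; no verdict came back.

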